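# Feel the bamboo perch for splinters

## Task

Before the budgie gets its bamboo perch back, feel it for splinters where it sticks out from the peg board: run the fingertips lightly along the top of the perch, starting close to the board and going out to the free tip without skipping any of its length. It is only to be stroked, so do not grip it, lift it or bend it far down, and do not disturb the board, mirror, scoop, dish or feeder. Finish with the hand clear of everything and the perch still.

Things in the scene. Friction and masses are not known exactly. Their poses are not given: they have to be found in the camera images.
- perch_root (a point): Point on the top line of the bamboo perch at its fixed end, 3 mm in front of the peg board's face. The perch is a straight, level round cane, 14 mm thick, 220 mm long, with slightly raised rings, the only long horizontal rod on the board; its top line is 190 to 214 mm above the table. x axis: along the perch from board to free tip; z: up. Begin the stroke 35 to 60 mm out from this point.
- perch_tip (a point): Point on the top line of the perch at its free end, 220 mm from perch_root along the perch. Carry the stroke to within 25 mm of it; shut fingers serve best. Where the stroke is along the perch is judged by the middle of the gripper, midway between the fingers.
- perch (a joint): Bend of the perch at the board, rad: 0 at rest, positive with the free end pressed down. It gives like a spring, 8 N m/rad: at distance s (m) from the board the force is 8*angle/s, so 1 N lowers the tip 6 mm, but 50 mm from the board it takes 3 N per mm. A light stroke bends it 0.01 to 0.05; over 0.10 (tip 22 mm down) is bent too far, over 12 N is rough. It springs back when let go.
- pegboard: White plastic peg board standing upright on two feet, fixed to the table; panel 240 wide, 6 thick, its top edge 240 mm above the table. Origin on the table under the panel's middle; its own -x axis points out of the front, where the things hang; y along its width. It stands ahead and to the left of the robot, front turned to the robot's right. Perch, mirror and scoop sit on it 65 mm apart, in any order.
- mirror (a joint): Sideways swing of the mirror toy on its hook, rad, 0 hanging still.
- mirror_center (a point): Middle of the round mirror toy (68 mm across, 8 mm thick, grey rim) that hangs by a bead string from a steel hook on the board, about 27 mm in front of the face. Hooks stick out 43 mm and reach 210 mm above the table. Leave alone.
- scoop (a joint): Sideways swing of the scoop on its hook, rad, 0 hanging still.
- scoop_center (a point): Middle of the steel seed scoop (about 145 mm long, half-round trough 48 mm wide) that hangs by its handle from the other hook, about 23 mm in front of the face. Leave alone.
- dish: Round ceramic dish, 96 mm across the rim and 34 mm high, loose on the table in front of the board. Origin: centre of its underside. Leave alone.
- feeder: Empty plastic seed feeder, open cup 56 x 74 mm with a clear hood, 87 mm high, loose on the table in front of the board. Origin: centre of its underside. Leave alone.
- perch_mount: The perch's fixing: steel washer on the board's front face with bolt and wing nut through the panel; it carries the perch. Origin on the perch's middle line at the board's face, its -x axis along the perch away from the board.

How it is judged:
By the outcome, as a careful person would: the job done as asked, in the order asked, and still so for the second after the job is handed in, with the robot touching nothing.
It also fails if it takes over 38 s, if anything falls off the work surface, if the arm or the gripper's body presses on something with over 40 N, if the wrist force passes 120 N, or if a joint passes its speed limit or range.

## Robot

A 7-joint arm with a two-finger parallel gripper is mounted at the origin on the work surface. World frame = base frame: x ahead of the robot, y to its left, z up, the work surface at z = 0. Lengths are in m, angles in rad, forces in N, time in s.
With the tool pointing down it reaches from about 0.35 to 0.9 m from the base axis. Payload 8.1 kg.
Tool frame: the origin (TCP) lies midway between the tips of the shut fingers; the grasp point (between the pads) lies 19 mm behind it (arm.hold_point_z is the distance from the TCP to the grasp point, in m); z points along the fingers, y is the direction in which the jaws open and shut (so a half turn about z gives the same grasp; the last joint's range is limited). The gripper opens to 92 mm and grips with 3 to 60 N. Pads are 19 mm wide; open, the fingers measure 130 mm over their backs; the gripper's body (75 mm by 190 mm) begins 47 mm behind the grasp point.
Start: joints at [1.175, 0.434, 0.025, 1.573, -0.012, 1.134, -0.075], TCP at [0.18, -0.598, 0.187] pointing down, gripper open.
Joint ranges: [-2.62, 2.62], [-0.44, 2.09], [-1.27, 1.32], [0.08, 2.57], [-1.32, 4.46], [0.12, 2], [-2.74, 2.74]. Speed limits (rad/s): [2.22, 2.22, 3.01, 3.01, 3.14, 3.14, 3.14].

## Interface

Orientations are given as a rotation vector (axis times angle).
In Python, from cell import arm gives the robot as it stands.
- The arm moves only by the shell command python3 -m pendant 'ROWS' [FORCE]. ROWS is JSON, a list of rows, each a list of 3 entries, a list of its own where there are three numbers: the shift along the tool's x, y, z in m, then the turn, a rotation vector about the tool's x, y, z in degrees, then the finger opening in m, from 0 to 0.0918. A call has 1 to 10 rows; each row shifts and turns the commanded pose from where the row before left it, along the tool's axes as they then stand; what a row does not reach is not made up. A row lasts 1/8 s, in which the tool goes at most 62.5 mm and 10.7 degrees, less where a joint would pass 70% of its speed; a pose out of reach is approached as far as the arm can. A call with a gripper value outside its range is refused whole. The fingers move at their own pace and stop on an object; FORCE is the grip in N (left out, the last holds). Time passes only in rows, so rows that do not move let the fingers close. It gives the time, the measured TCP pose, the force and the opening at its end, in the units of the state.
- arm.observe(): the state, without advancing time (a new reading comes with each control period).
- arm.get_image(name): name is "scene" or "top" or "wrist"; returns (picture, depth): 384x512x3 uint8, red, green, blue; 384x512 float32, m along the optical axis (not along the pixel's ray), 0 where there is no reading.
- arm.camera_params(name): a dict with "fovy" (degrees; the focal length in pixels is half the picture's height over the tangent of half this angle, whatever the lens; pixels are square), "cx", "cy" (the principal point, pixels), "k1" (the pictures are not rectified: a ray, as slopes to the right and down, at radius r is drawn at 1 + k1 r^2 times it, then the intrinsics apply), "rvec" (rotation vector, rad) and "tvec" (3), from world to camera coordinates, as OpenCV has them; the wrist camera has in their place "mount" (4x4, takes a point from camera to tool coordinates, whose origin is the TCP and whose axes are the flange's). Camera axes: x right, y down, z forward; pixel columns grow to the right and rows downward; lengths in m; the calibration is good to about 2 mm. A picture is of the moment at which its call begins: read the wrist's pose just before it. camera_params takes no time and is no camera call.
- arm.sign_off(): hands the job in, once; it reports no verdict.
Trained networks look in the newest picture that a camera, given by its name, has taken for a name from the list of things; names that differ only in an ending like _2 or _b are one class to them, and where a whole thing is asked for, a point or a joint stands for the part that bears it (a point fixed in the world has none). Each returns a list of dicts, best first, with "conf" (0 to 1); they miss things now and then, are a little off and sometimes report something else, mostly with a low value. They report only what shows in the picture. A call takes as long as a camera call.
- arm.look_for(camera, label): "rect" ([centre column, centre row, width, height] in pixels, round what is visible of it).
- arm.masks_of(camera, label): "pixels" (384x512 bool, what is visible of it) and "rect" ([centre column, centre row, width, height] in pixels, round what is visible of it).
The state is a dict: "clock": time; "joints": joint angles; "dq": joint speeds; "joint_efforts": joint torques, N m; "position": TCP position; "ee_rot": TCP orientation; "force": force on the tool from outside, world axes, zero at the start; "ft_torque": the same for the moment, N m; "width": opening from 0.0 (shut) to 1.0 (fully open).
Only numpy, scipy, OpenCV 4.12 (cv2) and the standard library are available. Lean on these libraries where they do the work, as an engineer would, in place of code of your own. Each camera call takes 0.05 s, during which the arm holds its last target.

## Working session

There is one attempt and no reset: what is moved stays moved. The work goes in short steps, Python scripts to look and compute and a shell command to move; the robot and the scene stay as the last step left them, time stands still between calls to the robot, and variables do not carry over. Pictures are saved under pics/ and viewed, and the job is handed in when it is done.

```bash
ls; mkdir -p pics
cat > h.py <<'E'
import numpy as np, cv2
from cell import arm
from scipy.spatial.transform import Rotation as R
def snap(n,f):
    im,d=arm.get_image(n); cv2.imwrite(f'pics/{f}.png',cv2.cvtColor(im,cv2.COLOR_RGB2BGR)); np.save(f'pics/{f}_d.npy',d); return im,d
def ext(n,st=None):
    p=arm.camera_params(n)
    if 'mount' in p and n=='wrist':
        T=np.eye(4);T[:3,:3]=R.from_rotvec(st['ee_rot']).as_matrix();T[:3,3]=st['position']
        return p,T@np.array(p['mount'])
    T=np.eye(4);T[:3,:3]=R.from_rotvec(np.ravel(p['rvec'])).as_matrix();T[:3,3]=np.ravel(p['tvec'])
    return p,np.linalg.inv(T)
def KD(p):
    f=192/np.tan(np.radians(p['fovy'])/2)
    return np.array([[f,0,p['cx']],[0,f,p['cy']],[0,0,1.]]),np.array([p['k1'],0,0,0.])
def unproj(n,uv,z,st=None):
    p,T=ext(n,st);K,D=KD(p)
    s=cv2.undistortPoints(np.float64(uv).reshape(-1,1,2),K,D).reshape(-1,2)
    z=np.ravel(z); c=np.c_[s*z[:,None],z]
    return c@T[:3,:3].T+T[:3,3]
def proj(n,X,st=None):
    p,T=ext(n,st);K,D=KD(p);Ti=np.linalg.inv(T)
    return cv2.projectPoints(np.float64(X).reshape(-1,1,3),cv2.Rodrigues(Ti[:3,:3])[0],Ti[:3,3],K,D)[0].reshape(-1,2)
E
python3 - <<'E'
from h import *
o=arm.observe();print(o)
for n in ['scene','top']:
    snap(n,n+'0');print(n,arm.camera_params(n))
    for l in ['perch','perch_mount','pegboard','mirror','scoop','dish','feeder']:
        for r in arm.look_for(n,l)[:2]: print(n,l,np.round(r['rect']),round(r['conf'],2))
print(arm.observe()['clock'])
E
```

```text
pics
{'clock': 0.0, 'joints': array([ 1.17540224,  0.43523244,  0.02496583,  1.57409283, -0.01161922,
        1.13399524, -0.07509639]), 'dq': array([-7.31151834e-04,  1.74890369e-04, -1.49574925e-04,  7.35630726e-04,
       -1.35744479e-03, -1.39209946e-05,  6.11930443e-05]), 'joint_efforts': array([ 5.03449410e-04, -6.67849016e+01,  9.84944478e-01, -3.14458215e+01,
       -6.05343212e-02,  4.28984861e-02,  1.79695767e-04]), 'position': array([ 0.18017802, -0.59786686,  0.18634071]), 'ee_rot': array([-3.10647623e+00, -4.57948371e-01,  5.53142141e-04]), 'force': array([ 0.42929689, -1.06937724,  0.6458972 ]), 'ft_torque': array([-0.03743011, -0.01247332,  0.04793438]), 'width': 0.9967697273889743}
scene {'fovy': 46.92062479767235, 'cx': 247.6362510872223, 'cy': 192.64621578200064, 'k1': -0.0735753694170168, 'rvec': array([ 1.17998291,  2.23484631, -1.0562015 ]), 'tvec': array([ 0.22319277, -0.21686823,  1.21439637])}
scene perch [232. 184. 107.  62.] 0.89
scene perch_mount [249. 192. 140.  78.] 0.91
scene pegboard [311. 239. 121. 204.] 0.66
scene mirror [234. 182. 110.  62.] 0.59
scene scoop [233. 184. 108.  61.] 0.16
scene dish [258. 217.  41.  41.] 0.79
scene feeder [231. 266.  58.  66.] 0.76
top {'fovy': 52.40373308807203, 'cx': 255.36764277929848, 'cy': 196.9274273106984, 'k1': -0.12232707719880664, 'rvec': array([ 2.18705324, -2.15376245,  0.11810984]), 'tvec': array([0.0871162 , 0.61681688, 0.7239292 ])}
top perch [243. 189. 149.  25.] 0.92
top perch_mount [234. 187. 167.  29.] 0.91
top pegboard [180. 224.  79. 170.] 0.67
top mirror [184. 267.  13.  43.] 0.73
top scoop [187. 227.  26.  28.] 0.78
top dish [260. 267.  48.  46.] 0.97
top dish [183. 266.  17.  43.] 0.65
top feeder [244. 189.  43.  53.] 0.86
0.8
```

View pics/scene0.png

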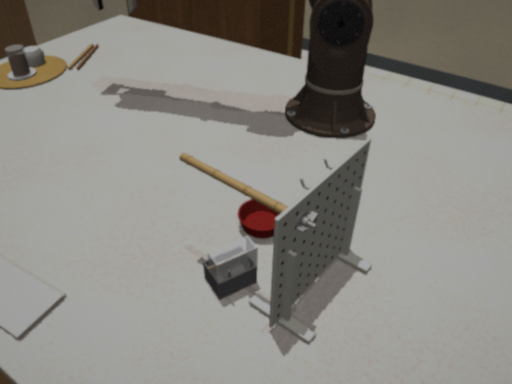

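View pics/top0.png

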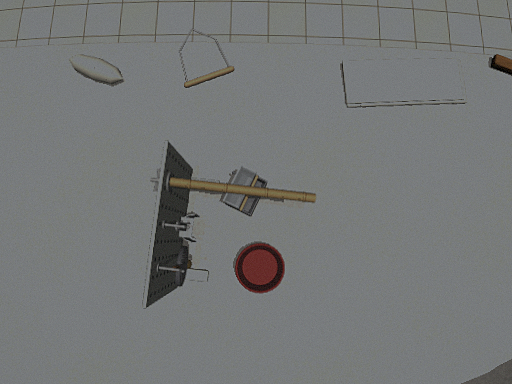

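Run:
```python
from h import *
for n in ['top','scene']:
    d=np.load(f'pics/{n}0_d.npy'); 
    m=arm.masks_of(n,'perch')[0]; M=m['pixels']&(d>0); v,u=np.nonzero(M)
    P=unproj(n,np.c_[u,v],d[M]); k=(P[:,2]>.16)&(P[:,2]<.23); P=P[k]
    c=np.median(P,0); w=np.linalg.svd(P-P.mean(0),full_matrices=False)[2][0]; t=(P-P.mean(0))@w
    print(n,M.sum(),k.sum(),P.mean(0),w,t.min(),t.max(), P.mean(0)+w*t.min(),P.mean(0)+w*t.max())
    for a in np.linspace(t.min(),t.max(),9)[:-1]:
        q=P[(t>=a)&(t<a+np.ptp(t)/8)]; print(len(q),np.round(q.mean(0),4),'zmax',np.round(np.percentile(q[:,2],[50,90,98]),4),'y',np.round([q[:,1].min(),q[:,1].max()],4))
```

```text
top 1321 1307 [0.60855516 0.1157939  0.20655842] [-0.09684903 -0.99529857  0.00100717] -0.11176872340885946 0.10793951843776672 [0.61937985 0.22703715 0.20644585] [0.59810132 0.00836185 0.20666713]
144 [0.6177 0.2129 0.2064] zmax [0.2067 0.2085 0.2095] y [0.1991 0.2272]
164 [0.6156 0.1859 0.2066] zmax [0.207  0.2089 0.2095] y [0.1725 0.2001]
170 [0.6129 0.1585 0.2063] zmax [0.2065 0.2086 0.2093] y [0.1446 0.1729]
163 [0.6101 0.1315 0.2067] zmax [0.207  0.2087 0.2101] y [0.1175 0.1444]
161 [0.6071 0.1037 0.2066] zmax [0.207  0.2087 0.2093] y [0.0906 0.1175]
171 [0.6048 0.0769 0.2066] zmax [0.2069 0.2087 0.2095] y [0.0635 0.0905]
168 [0.6021 0.0495 0.2065] zmax [0.2068 0.2085 0.2096] y [0.0352 0.0635]
166 [0.5994 0.0219 0.2068] zmax [0.2071 0.2089 0.2097] y [0.0084 0.0355]
scene 1074 1054 [0.61027273 0.11916562 0.20710108] [0.09687125 0.99529531 0.00179243] -0.10875416684043415 0.0923240107788104 [0.59973758 0.01092311 0.20690615] [0.61921627 0.21105527 0.20726657]
99 [0.6012 0.025  0.2073] zmax [0.2079 0.2103 0.2113] y [0.0108 0.0356]
110 [0.6035 0.0487 0.2069] zmax [0.2078 0.2099 0.2105] y [0.0362 0.0606]
124 [0.6058 0.0736 0.2071] zmax [0.2082 0.2103 0.2108] y [0.0611 0.0863]
126 [0.6081 0.0985 0.2068] zmax [0.2078 0.21   0.2105] y [0.0864 0.1106]
141 [0.6107 0.1236 0.2071] zmax [0.2079 0.21   0.2106] y [0.1109 0.1362]
148 [0.6131 0.1486 0.207 ] zmax [0.208  0.2103 0.2107] y [0.1362 0.1613]
156 [0.6156 0.1739 0.2071] zmax [0.208  0.2101 0.2108] y [0.1608 0.186 ]
150 [0.618  0.198  0.2075] zmax [0.2084 0.2103 0.211 ] y [0.186  0.2111]
```

The top view shows the perch from (168,182) to (315,198), above the feeder. It's the outermost of the three items on the board. The scene view agrees, with the perch from (180,156) to (290,212). Both cameras put the top line at z≈0.209, inside the stated range, with a length of about 220 mm and a direction of (-0.097, -0.995). I'll rise, shut the fingers and turn the tool's x axis along the perch.

```bash
python3 -m pendant '[[[0,0,-0.02],[0,0,-9.66],0],[[0,0,-0.02],[0,0,-9.66],0],[[0,0,-0.02],[0,0,-9.66],0],[[0,0,-0.02],[0,0,-9.66],0],[[0,0,-0.02],[0,0,-9.66],0],[[0,0,-0.02],[0,0,-9.66],0],[[0,0,-0.02],[0,0,-9.66],0],[[0,0,0],[0,0,0],0]]' 10
cat > s.py <<'E'
from h import *
o=arm.observe();M=R.from_rotvec(o['ee_rot']).as_matrix()
tip=np.array([.5983,.0084,.2085]);w=np.array([-.0968,-.9953,0]);root=tip-.22*w
p=o['position'];print(o['clock'],'p',p.round(4),'F',o['force'].round(2),'w',o['width'])
print('R',M.round(3).tolist(),'s',(p-root)@w,'lat',(p-root)@np.array([.9953,-.0968,0]),'z',p[2]-.2085)
for s in (.05,.22): 
    g=root+w*s;g[2]=.3;print(s,'tool shift to z=.3:',(M.T@(g-p)).round(4))
E
python3 s.py
```

```text
clock: 1.9
position: [0.1806, -0.5992, 0.3285]
ee_rot: [2.327, 2.107, -0.001]
force: [-0.5, -0.1, -0.8]
width: 0.179
1.9 p [ 0.1806 -0.5992  0.3285] F [-0.5  -0.1  -0.82] w 0.17878747948234053
R [[0.099, 0.995, 0.001], [0.995, -0.099, -0.003], [-0.003, 0.002, -1.0]] s 0.8651576010169801 lat -0.35689322169905663 z 0.12001057663435946
0.05 tool shift to z=.3: [0.816  0.3551 0.027 ]
0.22 tool shift to z=.3: [0.646  0.3555 0.0274]
```

```bash
python3 -m pendant '[[[0.05,0.022,0],[0,0,0],0],[[0.05,0.022,0],[0,0,0],0],[[0.05,0.022,0],[0,0,0],0],[[0.05,0.022,0],[0,0,0],0],[[0.05,0.022,0],[0,0,0],0],[[0.05,0.022,0],[0,0,0],0],[[0.05,0.022,0],[0,0,0],0],[[0.05,0.022,0],[0,0,0],0],[[0.05,0.022,0],[0,0,0],0],[[0.05,0.022,0],[0,0,0],0]]'; python3 s.py
```

```text
clock: 3.15
position: [0.4483, -0.1207, 0.3262]
ee_rot: [-2.333, -2.104, 0.001]
force: [1.3, -0.8, -0.9]
width: 0.006
3.15 p [ 0.4483 -0.1207  0.3262] F [ 1.27 -0.82 -0.9 ] w 0.005907021082181413
R [[0.103, 0.995, -0.001], [0.995, -0.103, 0.0], [0.0, -0.001, -1.0]] s 0.3630497727524719 lat -0.13676929520773617 z 0.11773360322227175
0.05 tool shift to z=.3: [0.3139 0.1349 0.0262]
0.22 tool shift to z=.3: [0.1439 0.1359 0.0261]
```

```bash
python3 -m pendant '[[[0.039,0.017,0],[0,0,0],0],[[0.039,0.017,0],[0,0,0],0],[[0.039,0.017,0],[0,0,0],0],[[0.039,0.017,0],[0,0,0],0],[[0.039,0.017,0],[0,0,0],0],[[0.039,0.017,0],[0,0,0],0],[[0.039,0.016,0],[0,0,0],0],[[0.039,0.016,0],[0,0,0],0],[[0,0,0],[0,0,0],0]]'; python3 s.py
python3 - <<'E'
from h import *
for n in ['scene','top']: snap(n,n+'1')
o=arm.observe(); im,d=snap('wrist','wrist1')
m=arm.masks_of('wrist','perch')
if m:
    M=m[0]['pixels']&(d>0);v,u=np.nonzero(M);P=unproj('wrist',np.c_[u,v],d[M],o);P=P[(P[:,2]>.18)&(P[:,2]<.225)]
    print(m[0]['conf'],len(P))
    w=np.linalg.svd(P-P.mean(0),full_matrices=False)[2][0];t=(P-P.mean(0))@w;print(P.mean(0),w,P[t.argmin()],P[t.argmax()])
    for a in np.linspace(t.min(),t.max(),9)[:-1]:
        q=P[(t>=a)&(t<a+np.ptp(t)/8)]; print(len(q),np.round(q.mean(0),4),'z',np.round(np.percentile(q[:,2],[50,90,98]),4))
E
```

```text
clock: 4.28
position: [0.6115, 0.1788, 0.3249]
ee_rot: [-2.325, -2.109, 0.002]
force: [0.1, -0.4, -0.1]
width: 0.004
4.275 p [0.6115 0.1788 0.3249] F [ 0.12 -0.39 -0.15] w 0.0044911334231781536
R [[0.097, 0.995, -0.003], [0.995, -0.097, 0.001], [0.001, -0.003, -1.0]] s 0.04910816535517326 lat -0.0033362570209322768 z 0.11639759067863817
0.05 tool shift to z=.3: [-0.0009  0.0034  0.0249]
0.22 tool shift to z=.3: [-0.1709  0.0035  0.0247]
0.9 1053
[0.61251744 0.17430078 0.20721557] [0.09547867 0.99542801 0.00262699] [0.60475691 0.11628518 0.20767462] [0.61694391 0.22731389 0.20935406]
109 [0.6078 0.1233 0.2072] z [0.2077 0.2088 0.2093]
115 [0.6093 0.1368 0.2073] z [0.2078 0.2091 0.2097]
133 [0.61   0.1506 0.207 ] z [0.2075 0.209  0.2098]
138 [0.6114 0.1647 0.207 ] z [0.2074 0.209  0.2099]
136 [0.6127 0.1787 0.207 ] z [0.2075 0.2088 0.2097]
135 [0.6143 0.1923 0.2075] z [0.2079 0.2092 0.2097]
135 [0.616  0.2063 0.2074] z [0.2078 0.209  0.2096]
151 [0.6168 0.2203 0.2073] z [0.2079 0.2089 0.2097]
```

View pics/wrist1.png

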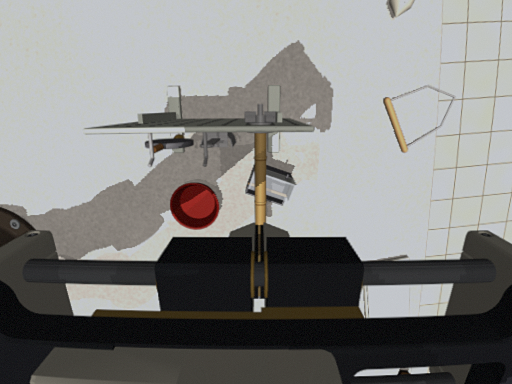

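View pics/scene1.png

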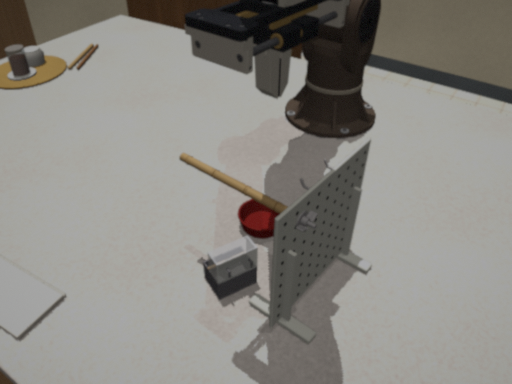

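The wrist view shows the perch at column 260, rows 130–220, in line with the finger seam, and the fingers are clear of the board and hooks. The wrist and top cameras agree to about 2 mm sideways. I'll shift 2 mm and go down to just above the perch.

```bash
python3 -m pendant '[[[0,0.002,0.02],[0,0,0],0],[[0,0,0.02],[0,0,0],0],[[0,0,0.02],[0,0,0],0],[[0,0,0.02],[0,0,0],0],[[0,0,0.015],[0,0,0],0],[[0,0,0.008],[0,0,0],0],[[0,0,0],[0,0,0],0]]'; python3 s.py;python3 s.py|head -1; python3 -c "
from h import *
for i in range(6):
    snap('scene','x'); o=arm.observe(); print(o['force'].round(2),o['position'].round(5))"
```

```text
clock: 5.35
position: [0.6139, 0.1745, 0.2239]
ee_rot: [-2.328, -2.109, 0.001]
force: [1.2, -0.0, 0.0]
width: 0.004
5.35 p [0.6139 0.1745 0.2239] F [ 1.16 -0.03  0.04] w 0.00361054619424142
R [[0.098, 0.995, -0.0], [0.995, -0.098, -0.0], [-0.0, -0.0, -1.0]] s 0.05315100064093453 lat -0.0005075715486708656 z 0.015445353001477924
0.05 tool shift to z=.3: [ 0.0031  0.0005 -0.0761]
0.22 tool shift to z=.3: [-0.1669  0.0007 -0.076 ]
5.35 p [0.6139 0.1745 0.2239] F [ 1.16 -0.03  0.04] w 0.00361054619424142
[-0.06  0.28  0.39] [0.61416 0.17483 0.2245 ]
[ 0.28 -0.82 -0.2 ] [0.61433 0.17503 0.22477]
[-0.5   0.72  0.69] [0.61438 0.17517 0.2249 ]
[-0.07  0.88  0.46] [0.61437 0.17517 0.22487]
[0.09 0.1  0.78] [0.61432 0.17515 0.22476]
[-0.12 -1.22  0.49] [0.61428 0.17512 0.22468]
```

View pics/x.png

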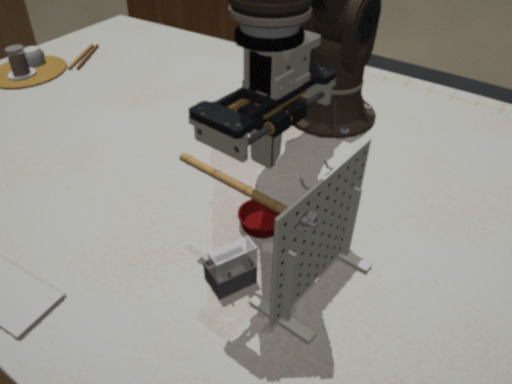

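```bash
python3 -m pendant '[[[0.002,0,0.004],[0,0,0],0],[[0.002,0,0.004],[0,0,0],0],[[0.001,0,0.003],[0,0,0],0],[[0,0,0],[0,0,0],0],[[0,0,0],[0,0,0],0]]'; python3 s.py|head -2
```

```text
clock: 6.28
position: [0.6146, 0.1799, 0.2131]
ee_rot: [2.327, 2.11, 0.0]
force: [-0.4, -0.3, -0.2]
width: 0.011
6.275 p [0.6146 0.1799 0.2131] F [-0.36 -0.31 -0.16] w 0.011144972194953801
R [[0.098, 0.995, 0.0], [0.995, -0.098, -0.0], [-0.0, 0.0, -1.0]] s 0.04776540383329979 lat -0.00039075889184671584 z 0.00464052478439736
```

```bash
python3 -m pendant '[[[0,0,0.0015],[0,0,0],0],[[0,0,0.0015],[0,0,0],0],[[0,0,0],[0,0,0],0]]'; python3 -m pendant '[[[0,0,0.0007],[0,0,0],0],[[0,0,0],[0,0,0],0]]'
```

```text
clock: 6.65
position: [0.6145, 0.1798, 0.2099]
ee_rot: [-2.328, -2.11, 0.0]
force: [0.8, -0.4, -0.1]
width: 0.003
clock: 6.9
position: [0.6145, 0.1799, 0.2094]
ee_rot: [2.327, 2.11, -0.0]
force: [-0.1, 0.1, -0.5]
width: 0.008
```

```bash
python3 -m pendant '[[[0,0,0.0006],[0,0,0],0],[[0,0,0],[0,0,0],0]]'; python3 -m pendant '[[[0,0,0.0005],[0,0,0],0],[[0,0,0],[0,0,0],0]]'
```

```text
clock: 7.15
position: [0.6145, 0.1799, 0.2088]
ee_rot: [-2.328, -2.11, 0.0]
force: [-0.8, -0.0, -0.1]
width: 0.004
clock: 7.4
position: [0.6145, 0.1799, 0.2083]
ee_rot: [2.327, 2.11, -0.0]
force: [0.3, 0.4, -0.2]
width: 0.003
```

```bash
python3 -m pendant '[[[0,0,0.0006],[0,0,0],0],[[0,0,0],[0,0,0],0]]'; python3 -m pendant '[[[0,0,0.0005],[0,0,0],0],[[0,0,0],[0,0,0],0]]'
```

```text
clock: 7.65
position: [0.6145, 0.1798, 0.2076]
ee_rot: [2.328, 2.11, -0.0]
force: [-0.4, 0.8, -0.2]
width: 0.003
clock: 7.9
position: [0.6145, 0.1799, 0.2072]
ee_rot: [-2.327, -2.11, 0.0]
force: [-0.9, -0.6, 0.1]
width: 0.003
```

```bash
python3 -m pendant '[[[0,0,0.0006],[0,0,0],0],[[0,0,0],[0,0,0],0]]'; python3 -m pendant '[[[0,0,0.0004],[0,0,0],0],[[0,0,0],[0,0,0],0]]'
```

```text
clock: 8.15
position: [0.6145, 0.1799, 0.2065]
ee_rot: [-2.327, -2.11, 0.0]
force: [-0.6, -0.1, 0.1]
width: 0.004
clock: 8.4
position: [0.6145, 0.1798, 0.2062]
ee_rot: [2.327, 2.11, -0.0]
force: [0.5, 0.7, 0.5]
width: 0.007
```

Run:
```python
from h import *
for n in ['scene','top','wrist']: 
    o=arm.observe(); im,d=snap(n,n+'2'); print(proj(n,[o['position']],o))
    for l in ['perch']:
        m=arm.masks_of(n,l)
        if not m: continue
        M=m[0]['pixels']&(d>0);v,u=np.nonzero(M);P=unproj(n,np.c_[u,v],d[M],o);P=P[(P[:,2]>.18)&(P[:,2]<.225)]
        s=(P-np.array([.6196,.2274,0]))@np.array([-.0968,-.9953,0])
        for a in np.arange(0,.22,.022):
            q=P[(s>=a)&(s<a+.022)]
            if len(q)>20: print(n,round(a,3),len(q),q.mean(0).round(4),np.percentile(q[:,2],[50,95]).round(4))
a=cv2.imread('pics/scene2.png')[90:260,160:360]; b=cv2.imread('pics/wrist2.png')[90:300,150:370]
cv2.imwrite('pics/c2.png',np.hstack([cv2.resize(a,(400,340)),cv2.resize(b,(360,340))]))
```

```text
[[265.99338587 199.92808131]]
scene 0.0 37 [0.6186 0.2083 0.2079] [0.2087 0.2104]
scene 0.022 146 [0.6177 0.1943 0.2071] [0.2077 0.2108]
scene 0.044 136 [0.6154 0.1725 0.2072] [0.2083 0.2105]
scene 0.066 131 [0.6134 0.1507 0.2071] [0.2078 0.2106]
scene 0.088 121 [0.6109 0.1291 0.207 ] [0.2078 0.2103]
scene 0.11 118 [0.6091 0.1072 0.207 ] [0.2082 0.2104]
scene 0.132 112 [0.6069 0.0848 0.207 ] [0.2079 0.2106]
scene 0.154 102 [0.6048 0.0633 0.2069] [0.208  0.2107]
scene 0.176 105 [0.6027 0.0412 0.207 ] [0.2079 0.2102]
scene 0.198 90 [0.6006 0.0201 0.2072] [0.2081 0.2107]
[[200.29498923 184.5780297 ]]
[[258.71768267 215.51771824]]
wrist 0.0 478 [0.6166 0.2153 0.2073] [0.2077 0.2092]
wrist 0.022 495 [0.6144 0.1949 0.2074] [0.2079 0.2093]
wrist 0.044 191 [0.6128 0.1794 0.2073] [0.2076 0.2091]
wrist 0.11 77 [0.6065 0.1004 0.2082] [0.2083 0.2093]
wrist 0.132 25 [0.6047 0.0944 0.2085] [0.2085 0.2092]
```

View pics/c2.png

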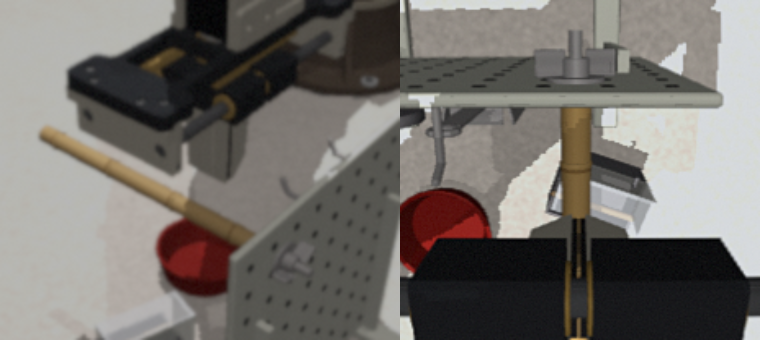

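Run:
```python
from h import *
d=np.load('pics/scene2_d.npy');o=arm.observe();M=R.from_rotvec(o['ee_rot']).as_matrix()
v,u=np.mgrid[120:215,230:300];v=v.ravel();u=u.ravel();z=d[v,u];k=z>0
P=unproj('scene',np.c_[u,v][k],z[k]);T=(P-o['position'])@M
k=(abs(T[:,0])<.03)&(abs(T[:,1])<.06)&(T[:,2]>-.1)&(T[:,2]<.01)
for zz in np.arange(-.1,.01,.01):
    q=T[k&(T[:,2]>=zz)&(T[:,2]<zz+.01)] if 0 else T[(k)&(T[:,2]>=zz)&(T[:,2]<zz+.01)]
    if len(q): print(round(zz,2),len(q),q.min(0).round(3),q.max(0).round(3))
a=cv2.imread('pics/scene2.png')[110:230,210:330]; cv2.circle(a,(266-210,200-110),1,(0,0,255),-1)
cv2.imwrite('pics/c3.png',cv2.resize(a,(600,600),interpolation=cv2.INTER_CUBIC))
```

```text
-0.1 30 [-0.007  0.008 -0.096] [ 0.012  0.019 -0.09 ]
-0.09 106 [-0.01  -0.017 -0.09 ] [ 0.012  0.02  -0.08 ]
-0.08 183 [-0.009 -0.019 -0.08 ] [ 0.013  0.019 -0.07 ]
-0.07 175 [-0.011 -0.019 -0.07 ] [ 0.013  0.018 -0.06 ]
-0.06 139 [-0.009 -0.018 -0.06 ] [ 0.012  0.018 -0.051]
-0.05 56 [-0.008 -0.013 -0.05 ] [ 0.012  0.01  -0.041]
-0.01 262 [-0.03  -0.007 -0.005] [ 0.03   0.005 -0.   ]
-0.0 118 [-0.028  0.002  0.   ] [0.029 0.006 0.008]
```

View pics/c3.png

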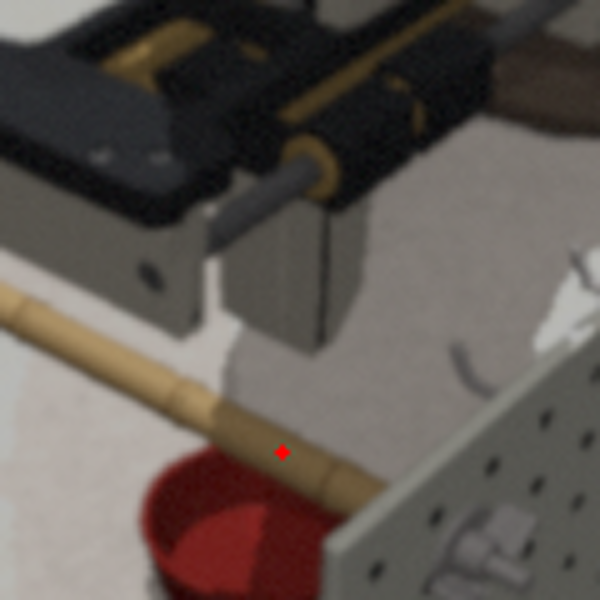

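Run:
```python
from h import *
o=arm.observe();print(o['position'],o['joints'].round(3))
d=np.load('pics/wrist2_d.npy')
K,D=KD(arm.camera_params('wrist'));print(arm.camera_params('wrist'))
M=R.from_rotvec(o['ee_rot']).as_matrix()
for v in range(180,300,6):
    print(v,[tuple(((unproj('wrist',[[u,v]],[d[v,u]],o)-o['position'])@M)[0].round(3)) if d[v,u]>0 else None for u in (235,245,262,272)])
b=cv2.imread('pics/wrist2.png')[170:300,180:340]; cv2.imwrite('pics/c4.png',cv2.resize(b,(640,520),interpolation=cv2.INTER_CUBIC))
```

```text
[0.61452005 0.17988143 0.20621763] [ 0.066  0.539 -0.686  1.463  0.348  1.264 -0.754]
{'fovy': 69.92763606474331, 'cx': 258.7916965722863, 'cy': 191.48665495135165, 'k1': -0.057801391419822226, 'mount': array([[ 1.37825787e-03, -9.56134691e-01, -2.92924141e-01,
         7.97739900e-02],
       [ 9.99998968e-01,  1.19916162e-03,  7.90977544e-04,
        -1.32650782e-04],
       [-4.05017682e-04, -2.92924929e-01,  9.56135358e-01,
        -1.97079102e-01],
       [ 0.00000000e+00,  0.00000000e+00,  0.00000000e+00,
         1.00000000e+00]])}
180 [(np.float64(-0.026), np.float64(-0.036), np.float64(0.207)), (np.float64(-0.026), np.float64(-0.021), np.float64(0.206)), None, (np.float64(-0.026), np.float64(0.02), np.float64(0.207))]
186 [(np.float64(-0.035), np.float64(-0.036), np.float64(0.205)), (np.float64(-0.035), np.float64(-0.021), np.float64(0.206)), (np.float64(0.024), np.float64(0.002), np.float64(-0.001)), (np.float64(-0.034), np.float64(0.02), np.float64(0.202))]
192 [(np.float64(-0.045), np.float64(-0.037), np.float64(0.208)), (np.float64(-0.045), np.float64(-0.021), np.float64
[... 3611 characters left out ...]
), np.float64(-0.128)), (np.float64(0.031), np.float64(-0.004), np.float64(-0.129)), (np.float64(0.026), np.float64(0.001), np.float64(-0.122)), (np.float64(0.031), np.float64(0.004), np.float64(-0.129))]
288 [(np.float64(0.029), np.float64(-0.007), np.float64(-0.129)), (np.float64(0.029), np.float64(-0.004), np.float64(-0.128)), (np.float64(-0.004), np.float64(0.002), np.float64(-0.084)), (np.float64(0.029), np.float64(0.004), np.float64(-0.128))]
294 [(np.float64(0.027), np.float64(-0.007), np.float64(-0.129)), (np.float64(0.027), np.float64(-0.004), np.float64(-0.128)), (np.float64(-0.007), np.float64(0.002), np.float64(-0.085)), (np.float64(0.026), np.float64(0.004), np.float64(-0.128))]
```

View pics/c4.png

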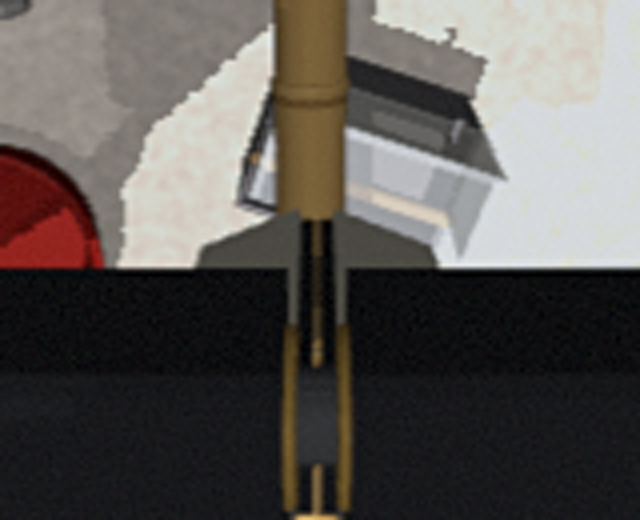

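View pics/top2.png

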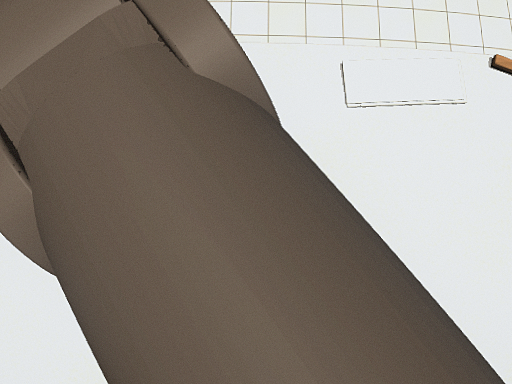

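Both the scene and wrist depth images show the real fingertips about 42–45 mm short of the reported TCP. In the scene crop the fingers end well above the perch, with the TCP mark lying on the perch itself, and the force reading shows no contact. The images and the force agree, so I trust them over the nominal tool length. I'll lower most of the gap and check again.

```bash
python3 -m pendant '[[[0,0,0.01],[0,0,0],0],[[0,0,0.01],[0,0,0],0],[[0,0,0.008],[0,0,0],0],[[0,0,0.003],[0,0,0],0],[[0,0,0],[0,0,0],0],[[0,0,0],[0,0,0],0]]'
cat > tipz.py <<'E'
from h import *
import sys
f=sys.argv[1]
o=arm.observe();im,d=snap('scene',f);M=R.from_rotvec(o['ee_rot']).as_matrix();print(o['clock'],o['position'].round(4),o['force'].round(2))
v,u=np.mgrid[120:215,220:300];v=v.ravel();u=u.ravel();z=d[v,u];k=z>0
P=unproj('scene',np.c_[u,v][k],z[k]);T=(P-o['position'])@M
k=(abs(T[:,0])<.012)&(abs(T[:,1])<.022)&(T[:,2]>-.07)
q=T[k];print('toolz hist',np.histogram(q[:,2],np.arange(-.07,-.02,.003)))
c=P[k];
a=cv2.imread(f'pics/{f}.png')[110:230,210:330];cv2.imwrite(f'pics/{f}c.png',cv2.resize(a,(600,600),interpolation=cv2.INTER_CUBIC))
E
python3 tipz.py s3
```

```text
clock: 9.45
position: [0.6147, 0.18, 0.1755]
ee_rot: [2.327, 2.11, 0.001]
force: [-0.5, 0.3, 0.2]
width: 0.005
9.45 [0.6147 0.18   0.1755] [-0.49  0.28  0.16]
toolz hist (array([42, 54, 43, 48, 49, 33, 20, 14, 12,  6,  0, 21, 53, 29, 22,  4]), array([-0.07 , -0.067, -0.064, -0.061, -0.058, -0.055, -0.052, -0.049,
       -0.046, -0.043, -0.04 , -0.037, -0.034, -0.031, -0.028, -0.025,
       -0.022]))
```

View pics/s3c.png

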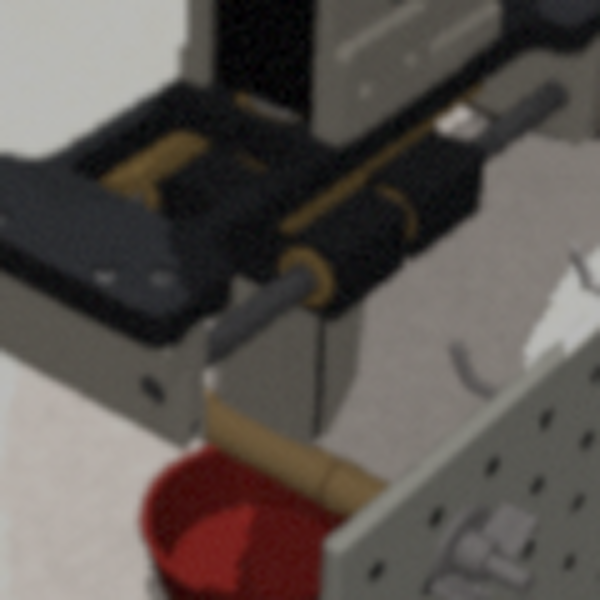

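The tips are now just above the cane, with a gap of about 7 mm. I'll creep down to contact.

```bash
python3 -m pendant '[[[0,0,0.003],[0,0,0],0],[[0,0,0.002],[0,0,0],0],[[0,0,0],[0,0,0],0]]'; python3 -m pendant '[[[0,0,0.001],[0,0,0],0],[[0,0,0],[0,0,0],0]]';python3 -m pendant '[[[0,0,0.0007],[0,0,0],0],[[0,0,0],[0,0,0],0]]'
```

```text
clock: 9.88
position: [0.6145, 0.1798, 0.1701]
ee_rot: [-2.327, -2.11, 0.0]
force: [0.1, -0.4, 1.1]
width: 0.004
clock: 10.12
position: [0.6146, 0.1798, 0.1694]
ee_rot: [2.327, 2.11, 0.0]
force: [-0.7, -1.2, 3.2]
width: 0.006
clock: 10.38
position: [0.6146, 0.1798, 0.1688]
ee_rot: [2.327, 2.11, 0.0]
force: [-1.0, -1.6, 4.6]
width: 0.006
```

Contact: the force follows the given stiffness (about 3 N/mm at s≈48 mm), and 4.6 N there means a bend of about 0.028 rad. I'll stroke outward at that bend.

```bash
python3 -m pendant '[[[-0.003,0,0.0001],[0,0,0],0],[[-0.005,0,0.0001],[0,0,0],0],[[-0.005,0,0.0001],[0,0,0],0],[[-0.005,0,0.0001],[0,0,0],0]]'; python3 s.py|tail -3
```

```text
clock: 10.88
position: [0.6128, 0.1617, 0.1682]
ee_rot: [-2.327, -2.11, -0.0]
force: [0.4, 2.6, 4.4]
width: 0.005
R [[0.098, 0.995, 0.0], [0.995, -0.098, 0.0], [0.0, 0.0, -1.0]] s 0.06598519627229392 lat -0.0004252214312765652 z -0.04034733944304736
0.05 tool shift to z=.3: [ 0.016   0.0004 -0.1318]
0.22 tool shift to z=.3: [-0.154   0.0006 -0.1319]
```

```bash
python3 -m pendant '[[[-0.006,0,0.0001],[0,0,0],0],[[-0.006,0,0.0001],[0,0,0],0],[[-0.006,0,0.0001],[0,0,0],0],[[-0.006,0,0.0001],[0,0,0],0],[[-0.006,0,0.0001],[0,0,0],0],[[-0.006,0,0.0001],[0,0,0],0]]'; python3 s.py|tail -3
```

```text
clock: 11.62
position: [0.6091, 0.1256, 0.1674]
ee_rot: [2.328, 2.11, -0.001]
force: [0.5, 1.8, 2.5]
width: 0.005
R [[0.098, 0.995, -0.0], [0.995, -0.098, -0.0], [-0.0, -0.0, -1.0]] s 0.10233003927706802 lat -0.0005805155346312196 z -0.04111883510880021
0.05 tool shift to z=.3: [ 0.0523  0.0005 -0.1326]
0.22 tool shift to z=.3: [-0.1177  0.0007 -0.1326]
```

```bash
python3 -m pendant '[[[-0.006,0,0.00016],[0,0,0],0],[[-0.006,0,0.00016],[0,0,0],0],[[-0.006,0,0.00016],[0,0,0],0],[[-0.006,0,0.00016],[0,0,0],0],[[-0.006,0,0.00016],[0,0,0],0],[[-0.006,0,0.00016],[0,0,0],0],[[-0.006,0,0.00016],[0,0,0],0],[[-0.006,0,0.00016],[0,0,0],0]]'; python3 s.py|tail -3; python3 tipz.py s5
```

```text
clock: 12.62
position: [0.6045, 0.0779, 0.1662]
ee_rot: [2.327, 2.11, -0.0]
force: [0.0, 1.0, 1.5]
width: 0.008
R [[0.098, 0.995, -0.0], [0.995, -0.098, -0.0], [-0.0, -0.0, -1.0]] s 0.15021841391569757 lat -0.0005868246419912597 z -0.042320573563962904
0.05 tool shift to z=.3: [ 0.1002  0.0005 -0.1338]
0.22 tool shift to z=.3: [-0.0698  0.0006 -0.1338]
12.625 [0.6045 0.0779 0.1662] [0.03 1.02 1.48]
toolz hist (array([12,  7,  8,  9,  8,  9,  7,  6,  3,  2,  1,  0,  0,  0,  0,  0]), array([-0.07 , -0.067, -0.064, -0.061, -0.058, -0.055, -0.052, -0.049,
       -0.046, -0.043, -0.04 , -0.037, -0.034, -0.031, -0.028, -0.025,
       -0.022]))
```

View pics/s5.png

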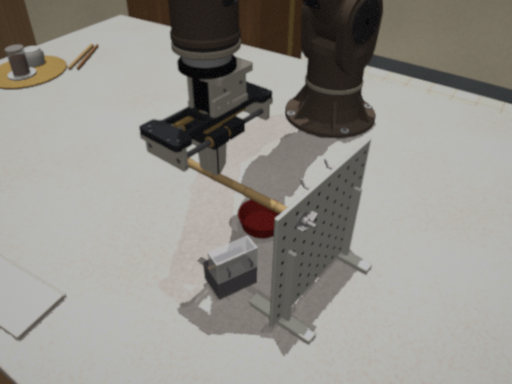

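The scene shows the fingers on the cane near (212,165), with a bend of about 0.028 rad. Next, the last stretch to the tip.

```bash
python3 -m pendant '[[[-0.006,0,0.00017],[0,0,0],0],[[-0.006,0,0.00017],[0,0,0],0],[[-0.006,0,0.00017],[0,0,0],0],[[-0.006,0,0.00017],[0,0,0],0],[[-0.006,0,0.00017],[0,0,0],0],[[-0.006,0,0.00017],[0,0,0],0],[[-0.006,0,0.00017],[0,0,0],0],[[-0.006,0,0.00017],[0,0,0],0],[[-0.006,0,0.00017],[0,0,0],0],[[-0.006,0,0.00017],[0,0,0],0]]'; python3 s.py|tail -3; python3 tipz.py s6|head -1
```

```text
clock: 13.92
position: [0.5986, 0.0182, 0.1645]
ee_rot: [-2.327, -2.11, 0.0]
force: [-0.0, 1.2, 0.8]
width: 0.008
R [[0.098, 0.995, -0.0], [0.995, -0.098, -0.0], [-0.0, -0.0, -1.0]] s 0.21017502586584727 lat -0.0006365365625310502 z -0.04400659123996695
0.05 tool shift to z=.3: [ 0.1602  0.0005 -0.1355]
0.22 tool shift to z=.3: [-0.0098  0.0006 -0.1355]
13.925 [0.5986 0.0182 0.1645] [-0.03  1.18  0.75]
```

View pics/s6c.png

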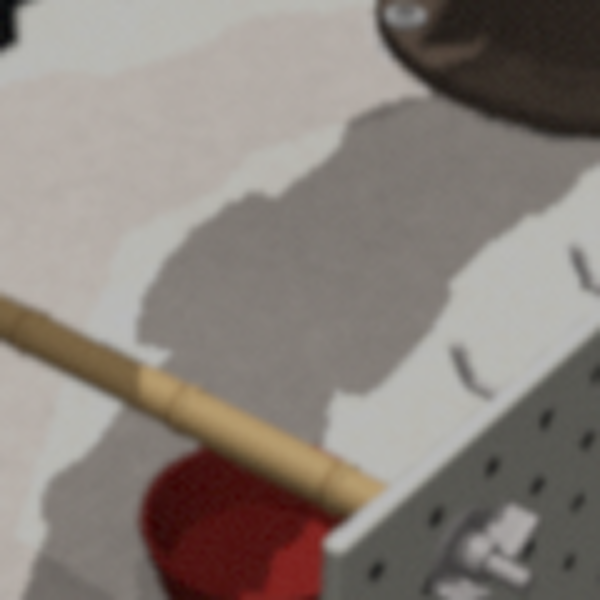

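Run:
```python
from h import *
o=arm.observe();snap('wrist','w6');print(o['force'].round(2))
```

```text
[-0.41 -0.61  0.98]
```

View pics/w6.png

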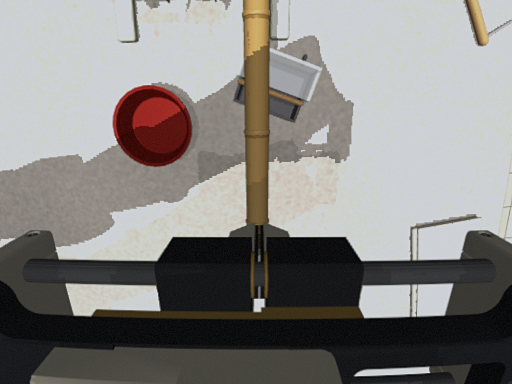

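At 10 mm from the tip there is still 0.8–1 N of contact, a bend of about 0.025 rad. In the wrist view the cane runs into the fingers at column 258. Now I'll ease off slowly so it doesn't spring, then rise and move back.

```bash
python3 -m pendant '[[[0,0,-0.001],[0,0,0],0],[[0,0,-0.001],[0,0,0],0],[[0,0,-0.001],[0,0,0],0],[[0,0,-0.001],[0,0,0],0],[[0,0,-0.001],[0,0,0],0],[[0,0,-0.001],[0,0,0],0],[[0,0,-0.001],[0,0,0],0],[[0,0,-0.002],[0,0,0],0],[[0,0,-0.005],[0,0,0],0],[[0,0,-0.01],[0,0,0],0]]'
python3 -m pendant '[[[0,0,-0.02],[0,0,0],0],[[0,0,-0.03],[0,0,0],0],[[0,0,-0.03],[0,0,0],0],[[-0.03,-0.01,-0.02],[0,0,0],0],[[-0.04,-0.02,0],[0,0,0],0],[[-0.04,-0.02,0],[0,0,0],0],[[-0.04,-0.02,0],[0,0,0],0],[[-0.03,-0.01,0],[0,0,0],0],[[-0.01,0,0],[0,0,0],0],[[0,0,0],[0,0,0],0]]'
python3 -m pendant '[[[0,0,0],[0,0,0],0],[[0,0,0],[0,0,0],0],[[0,0,0],[0,0,0],0],[[0,0,0],[0,0,0],0],[[0,0,0],[0,0,0],0],[[0,0,0],[0,0,0],0],[[0,0,0],[0,0,0],0],[[0,0,0],[0,0,0],0]]'
python3 - <<'E'
from h import *
for n in ['scene','top']:
    im,d=snap(n,n+'9');a=cv2.imread(f'pics/{n}0.png').astype(int);b=cv2.imread(f'pics/{n}9.png')
    for l in ['perch','dish','feeder','mirror','scoop']:
        r=arm.look_for(n,l); print(n,l,[(np.round(x['rect']),round(x['conf'],2)) for x in r[:1]])
    m=arm.masks_of(n,'perch')[0]['pixels']&(d>0);v,u=np.nonzero(m);P=unproj(n,np.c_[u,v],d[m]);P=P[(P[:,2]>.16)&(P[:,2]<.23)]
    for lo,hi in ((.01,.04),(.15,.2)):
        q=P[(P[:,1]>lo)&(P[:,1]<hi)];print(n,lo,len(q),q.mean(0).round(4))
cv2.imwrite('pics/fin.png',np.hstack([cv2.resize(cv2.imread(f'pics/{n}9.png'),(400,300)) for n in('scene','top')]))
o=arm.observe();print(o['clock'],o['force'],o['position'])
E
```

```text
clock: 15.28
position: [0.5985, 0.0186, 0.1889]
ee_rot: [-2.327, -2.11, 0.001]
force: [0.9, -0.5, 0.3]
width: 0.007
clock: 16.52
position: [0.5009, -0.1626, 0.289]
ee_rot: [2.328, 2.109, 0.001]
force: [-1.0, 0.7, 0.6]
width: 0.004
clock: 17.52
position: [0.5005, -0.1627, 0.2885]
ee_rot: [2.328, 2.11, -0.0]
force: [-0.4, -1.4, 0.1]
width: 0.007
scene perch [(array([231., 182., 108.,  59.]), 0.65)]
scene dish [(array([257., 218.,  40.,  38.]), 0.64)]
scene feeder [(array([229., 265.,  55.,  64.]), 0.84)]
scene mirror []
scene scoop []
scene 0.01 134 [0.601  0.0255 0.2072]
scene 0.15 311 [0.6157 0.1757 0.207 ]
top perch [(array([244., 189., 150.,  23.]), 0.89)]
top dish [(array([263., 268.,  49.,  48.]), 0.62)]
top feeder [(array([248., 189.,  42.,  51.]), 0.71)]
top mirror [(array([184., 266.,  13.,  46.]), 0.9)]
top scoop [(array([188., 228.,  21.,  30.]), 0.52)]
top 0.01 186 [0.5997 0.0252 0.2066]
top 0.15 294 [0.6145 0.1747 0.2067]
18.225 [ 0.04000182 -0.02723531  0.59530977] [ 0.50049538 -0.16260741  0.28855931]
```

View pics/fin.png

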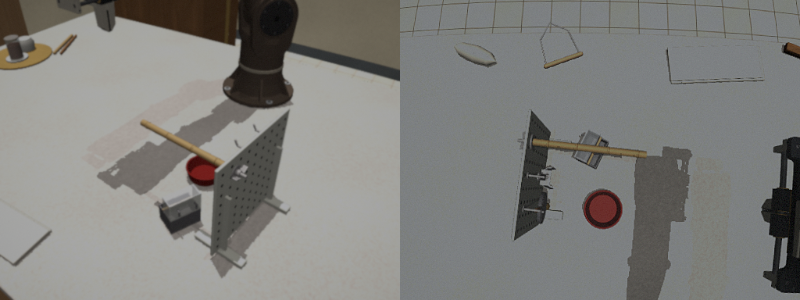

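Run:
```python
import cv2,numpy as np
for n,bs in (('top',dict(feeder=(222,160,50,60),dish=(230,240,60,55),hooks=(150,210,62,80),perch=(165,175,155,30))),('scene',dict(feeder=(200,238,62,58),dish=(235,196,45,42),tip=(175,148,40,30)))):
    a,b=[cv2.imread(f'pics/{n}{k}.png',0) for k in '09']
    for l,(x,y,w,h) in bs.items():
        r=cv2.matchTemplate(b[y-8:y+h+8,x-8:x+w+8],a[y:y+h,x:x+w],cv2.TM_CCOEFF_NORMED);_,m,_,p=cv2.minMaxLoc(r);print(n,l,round(m,3),p[0]-8,p[1]-8)
from cell import arm;arm.sign_off()
```

```text
top feeder 0.99 0 0
top dish 0.993 0 0
top hooks 0.994 0 0
top perch 0.977 0 0
scene feeder 1.0 0 0
scene dish 0.986 0 0
scene tip 0.992 0 0
the job is handed in; nothing more can be done
```

I stroked the top of the perch with shut fingers in one pass, from about 48 mm to about 210 mm out from the board (10 mm short of the tip). I then eased off, moved the hand well clear and handed the job in at about 18 s.

- **Pressure:** the force was about 4.6 N near the board, falling to about 0.9 N near the tip. That is a bend of about 0.024–0.036 rad, within the light range wherever I read it. I read it only at the end of each of the five moves, not continuously.
- **Final checks:** the perch measured back at its starting height. Image matching showed zero pixel shift in the top view for the perch, dish, feeder and the mirror and scoop area. The scene view showed the same for the dish, feeder and perch tip. I did not check the board separately. The force reading was back at noise level.
- **Disagreements:**
    - The real fingertips sit about 40 mm short of the reported tool point. I saw this in the pictures and found contact by force instead.
    - The final network boxes for the dish and feeder were off by up to 4 px, which the image matching did not bear out.
    - In the final scene view the networks did not report the mirror or scoop, so only the top view confirms those two.

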